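Make up a grinding jar to the mill's counterweight and hold its lid over it for purging

ROBOT

A 7-joint arm with a two-finger parallel gripper is mounted at the origin on a cart in front of the work surface, level with it; the furniture and walls round the work are solid. World frame = base frame: x ahead of the robot, y to its left, z up, the work surface at z = 0. Lengths are in m, angles in rad, forces in N, time in s.
With the tool pointing down it reaches from about 0.425 to 0.875 m from the base axis. Payload 4.7 kg.
Tool frame: the origin (TCP) lies midway between the tips of the shut fingers; the grasp point (between the pads) lies 19 mm behind it (ctrl.grip_depth is the distance from the TCP to the grasp point, in m); z points along the fingers, y is the direction in which the jaws open and shut (so a half turn about z gives the same grasp; the last joint's range is limited). The gripper opens to 87 mm and grips with 3 to 60 N. Pads are 19 mm wide; open, the fingers measure 117 mm over their backs; the gripper's body (75 mm by 190 mm) begins 51 mm behind the grasp point.
Start: joints at [1.312, 0.321, -0.07, 1.45, 0.023, 1.371, -0.057], TCP at [0.175, -0.626, 0.223] pointing down, gripper open.
Joint ranges: [-2.86, 2.86], [-0.3, 2.09], [-1.38, 1.24], [0.06, 2.45], [-1.56, 4.7], [0.09, 2.05], [-2.69, 2.69]. Speed limits (rad/s): [2.57, 2.57, 3.14, 3.14, 3.14, 3.14, 3.14].

INTERFACE

Orientations are given as a rotation vector (axis times angle).
In Python, from bench import ctrl gives the robot as it stands. The module is installed in compiled form; this text tells all that it offers.
- The arm moves only by the shell command python3 -m inch 'ROWS' [FORCE]. ROWS is JSON, a list of rows, each a list of 5 numbers: the opening, from -1 (shut) to 1 (fully open), so that 0 is half open, then the shift along the tool's x, y, z in mm, then the turn about the tool's z in rad. In form: [[fingers, tx, ty, tz, twist], ...]. A call has 1 to 5 rows; each row shifts and turns the pose as measured when the row begins, along the tool's axes as they then stand; what a row does not reach is not made up. A row lasts 1/8 s, in which the tool goes at most 62.5 mm and 10.7 degrees, less where a joint would pass 70% of its speed; a pose out of reach is approached as far as the arm can. A call is refused whole if a number of a shift passes 62.5 or a number of a turn 0.188, either way. A call with a gripper value outside its range is refused whole. The fingers move at their own pace and stop on an object; FORCE is the grip in N (left out, the last holds). Time passes only in rows, so rows that do not move let the fingers close. It gives the time, the measured TCP pose, the force and the opening at its end, in the units of the state.
- ctrl.get_state(): the state, without advancing time (a new reading comes with each control period).
- ctrl.get_image(name): name is "side" or "top" or "wrist"; returns a dict with "color" (480x640x3 uint8, red, green, blue), "range_z" (480x640 float32, m along the optical axis (not along the pixel's ray), 0 where there is no reading), "K" (3x3 intrinsics, pixels), "R" (3x3) and "t" (3): a world point X has camera coordinates R X + t. Camera axes: x right, y down, z forward; pixel columns grow to the right and rows downward; lengths in m; the calibration is good to about 2 mm. A picture is of the moment at which its call begins.
- ctrl.close_job(): hands the job in, once; it reports no verdict.
The state is a dict: "time": time; "joint_positions": joint angles; "qd": joint speeds; "joint_torque": joint torques, N m; "position": TCP position; "tool_rot": TCP orientation; "ft_force": force on the tool from outside, world axes, zero at the start; "torque": the same for the moment, N m; "grip_width": opening from 0.0 (shut) to 1.0 (fully open).
Only numpy, scipy, OpenCV 4.12 (cv2) and the standard library are available. Lean on these libraries where they do the work, as an engineer would, in place of code of your own. Each camera call takes 0.05 s, during which the arm holds its last target. There are 200 camera calls.

TASK

The open grinding jar on the spring scale must match the mill's counterweight: put steel grinding cylinders from the blue block into it until the needle rests well inside the green sector, and leave the others in the block. Then take the jar's lid by its handle, carry it over the row of amber bottles without disturbing them, and hold it about 1 cm above the mouth of the jar so that the jar can be purged with argon: level, centred, its slotted ears in line with the jar's ears, never touching the jar. Finish while still holding the lid there; do not put it down.

Things in the scene. Friction and masses are not known exactly. Their poses are not given: they have to be found in the camera images.
- scale_pan (a joint): How far the scale's pan has sunk (m), 0 to 0.028; 4.9 mm more per grinding cylinder (200 N/m); settles in about 1 s. Green sector: 0.0106 to 0.0179. The red needle on the dial points left at 0, up at 0.0143, right at 0.0286. Jars differ in weight: it starts at 0.002 to 0.009, so one or two cylinders are needed.
- scale: Fixed grey spring scale, housing 128 x 146 x 53 mm with a round dial leaning forward at its front (-x), 100 mm across, reaching to 148 mm in front of the origin and 90 mm high. Origin on the bench under the middle of the round pan (dish 104 mm across; its rim is 93 mm above the bench when empty). x away from the dial, z up.
- jar: Loose open steel jar in the scale's pan, sinks with it; 0.43-0.57 kg. 76 mm outside, 64 mm inside diameter, 60 mm high, inner floor 16 mm up. Two ears along its +y and -y, 22 mm wide, to 52 mm from the axis, flush with the rim, each with a 6 mm brass pin 45.5 mm from the axis, 4 mm above the rim. Origin: centre of underside, z up.
- jar_mouth (a point): Centre of the jar's mouth, in the plane of its rim, 60 mm above the jar's underside; axes as the jar's.
- lid: Loose steel lid, 0.25 kg, disc 76 mm across, 10 mm thick, lying right way up on its rest, 8 mm above the bench. Ears along +y and -y to 53.5 mm from the axis, with 9 mm slots for the jar's pins; fits after a half turn too. Handle: black bar 12 mm wide (x), 50 mm long (y), 24 to 40 mm above the underside, on two posts. Origin: centre of underside, z up.
- lid_under (a point): Centre of the lid's underside (same point as the lid's origin).
- lid_rest: Fixed white plastic plate 120 x 130 x 8 mm under the lid. Origin at the centre of its underside.
- block: Fixed blue plastic plate 44 x 124 x 8 mm with three round wells, 5 mm deep, in a row along its y at +40, 0 and -40 mm, holding the grinding cylinders. Origin at the centre of its underside.
- cyl_1: Loose steel grinding cylinder 22.5 mm across, 32 mm high, 100 g, standing in a well of the block, 27 mm of it above the plate. Origin at the centre of its underside. Three fit side by side in the jar; let in off the jar's axis, they do not come to stand on one another.
- cyl_2: As cyl_1.
- cyl_3: As cyl_1.
- bottle_a: Loose amber bottle with blue cap, 71 mm across, 138 mm high, in the row between lid and scale; must not be disturbed. Origin at the centre of its underside.
- bottle_b: Loose amber bottle with blue cap, 52 mm across, 142 mm high, in the same row; as bottle_a.
- bottle_c: Loose amber bottle with blue cap, 57 mm across, 112 mm high, in the same row; as bottle_a.
There are look-alikes about, which are no part of the job. Leave any purple look-alike of the jar alone.

How it is judged:
By the outcome, as a careful person would: the job done as asked, in the order asked, and still so for the second after the job is handed in, while the arm keeps its last pose, push and grip.
It also fails if it takes over 58 s, if anything falls off the work surface, if the arm or the gripper's body presses on something with over 40 N, if the wrist force passes 120 N, or if a joint passes its speed limit or range.

## Working session

There is one attempt and no reset: what is moved stays moved. The work goes in short steps, Python scripts to look and compute and a shell command to move; the robot and the scene stay as the last step left them, time stands still between calls to the robot, and variables do not carry over. Pictures are saved under pics/ and viewed, about 8 in all and at most 12, crops included, and the job is handed in when it is done.

```bash
mkdir -p pics; cat > h.py <<'E'
import numpy as np, cv2
from bench import ctrl
from scipy.spatial.transform import Rotation as Ro
def cloud(im):
    z=im["range_z"]; v,u=np.mgrid[:480,:640]; K=im["K"]
    p=np.stack([(u-K[0,2])/K[0,0]*z,(v-K[1,2])/K[1,1]*z,z],-1)
    w=(p-im["t"])@im["R"]; w[z==0]=np.nan
    return w
def ray(im,u,v,h):
    d=im["R"].T@np.linalg.solve(im["K"],[u,v,1.]); c=-im["R"].T@im["t"]
    return c+d*(h-c[2])/d[2]
def tool(): 
    s=ctrl.get_state(); return np.array(s["position"]),Ro.from_rotvec(s["tool_rot"]).as_matrix(),s
E
python3 - <<'E'
from h import *
for n in("top","side"):
    im=ctrl.get_image(n); cv2.imwrite(f"pics/{n}0.png",im["color"][...,::-1]); np.savez(f"pics/{n}0.npz",**im)
    print(n,-im["R"].T@im["t"],im["R"][2])
p,R,s=tool(); print(s["time"],p,R.round(3),s["grip_width"])
E
```

```text
top [ 0.27719174 -0.0387645   1.34791122] [ 0.19922691  0.00617944 -0.9799339 ]
side [ 0.38676006 -0.89198623  0.54765147] [ 0.15507049  0.88091131 -0.4471559 ]
0.1 [ 0.17494842 -0.62549419  0.22156301] [[ 0.963  0.269 -0.001]
 [ 0.269 -0.963  0.002]
 [-0.    -0.002 -1.   ]] 0.9974691471394268
```

View pics/top0.png

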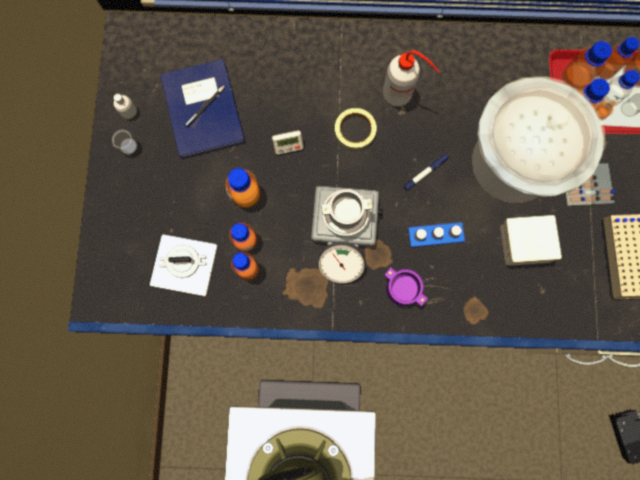

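View pics/side0.png

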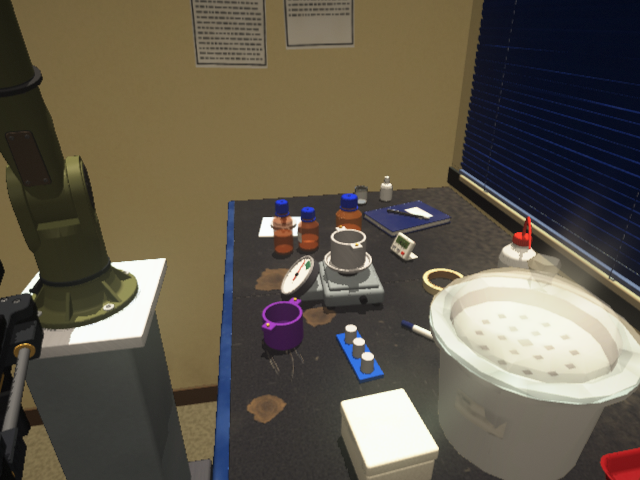

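The top view shows the steel jar on the scale at (347,210) and the purple decoy jar at (406,287), which I leave alone. The blue block's cylinders are at (421,234), (438,233) and (456,231). The lid with its black handle is at (181,261), and the bottles are at (243,190), (243,238) and (245,266). Other things that could be mistaken for these are the beige box at (531,240), the tape ring at (355,127) and the caps in the red tray. None of them fits the descriptions.

```bash
python3 - <<'E'
from h import *
im=dict(np.load("pics/top0.npz")); w=cloud(im); c=im["color"]; hsv=cv2.cvtColor(c,cv2.COLOR_RGB2HSV)
def comps(m,name,lo=15):
    n,l,s,ct=cv2.connectedComponentsWithStats(m.astype(np.uint8))
    for i in range(1,n):
        if s[i,4]>=lo:
            q=w[l==i]; x=q[:,:2]; mid=(np.nanmin(x,0)+np.nanmax(x,0))/2
            print(name,ct[i].round(1),s[i,4],"mean",np.nanmean(q,0).round(4),"mid",mid.round(4),"ext",(np.nanmax(x,0)-np.nanmin(x,0)).round(3))
def box(u0,v0,u1,v1):
    m=np.zeros((480,640),bool); m[v0:v1,u0:u1]=1; return m
Z=w[...,2]
print("bench z",np.nanmedian(Z[300:320,420:460]))
comps(box(405,215,470,255)&(Z>.025),"cyl")
b=box(405,215,470,255)&(hsv[...,0]>95)&(hsv[...,0]<125)&(hsv[...,1]>150)
comps(b,"block")
J=box(310,180,385,240)
comps(J&(Z>.135),"jar")
comps(J&(Z>.08)&(Z<.11),"pan")
L=box(150,230,220,300)
comps(L&(Z>.036),"handle"); comps(L&(Z>.0135),"lid")
comps(L&(Z<.0135)&(Z>.004),"rest")
comps(box(215,160,275,290)&(Z>.09),"bottle")
m=L&(Z>.036); q=w[m][:,:2]; q=q-q.mean(0); print("handle dir",np.linalg.svd(q)[2][0])
m=J&(Z>.135); q=w[m][:,:2]; r=(q.min(0)+q.max(0))/2
hsvg=(hsv[...,0]>12)&(hsv[...,0]<35)&(hsv[...,1]>90)&J&(Z>.12); comps(hsvg,"pins",1)
big=np.hstack([cv2.resize(c[170:285,305:385],(400,575),interpolation=3),cv2.resize(c[215:255,400:472],(396,220),interpolation=3).__class__(cv2.copyMakeBorder(np.vstack([cv2.resize(c[215:255,400:472],(400,222),interpolation=3),cv2.resize(c[230:297,148:220],(400,353),interpolation=3)]),0,0,0,0,0)) if 0 else np.vstack([cv2.resize(c[215:255,400:472],(400,222),interpolation=3),cv2.resize(c[230:297,148:220],(400,353),interpolation=3)])])
cv2.imwrite("pics/crop1.png",big[...,::-1])
E
```

```text
bench z -0.0014506936837919483
cyl [455.4 230.5] 78 mean [ 0.5545 -0.3331  0.033 ] mid [ 0.5544 -0.3331] ext [0.022 0.021]
cyl [420.5 234.1] 79 mean [ 0.5435 -0.254   0.0329] mid [ 0.5442 -0.2542] ext [0.023 0.022]
cyl [437.7 232.4] 80 mean [ 0.5486 -0.2929  0.0333] mid [ 0.5488 -0.2931] ext [0.021 0.021]
block [434.6 235.5] 632 mean [ 0.5468 -0.291   0.0061] mid [ 0.5499 -0.2961] ext [0.06 0.13]
jar [351.1 192.7] 56 mean [ 0.6061 -0.0902  0.1379] mid [ 0.6036 -0.089 ] ext [0.019 0.044]
jar [345.  209.4] 267 mean [ 0.5695 -0.0785  0.1378] mid [ 0.5723 -0.0813] ext [0.068 0.103]
pan [329.2 197.4] 27 mean [ 0.6085 -0.0447  0.0831] mid [ 0.6084 -0.0475] ext [0.028 0.024]
pan [345.9 208.1] 593 mean [ 0.5832 -0.0818  0.0938] mid [ 0.5815 -0.0818] ext [0.056 0.062]
pan [346.1 225.4] 154 mean [ 0.5468 -0.0835  0.0829] mid [ 0.5541 -0.0806] ext [0.058 0.101]
pan [343.8 224.6] 84 mean [ 0.5459 -0.078   0.0955] mid [ 0.5514 -0.0803] ext [0.026 0.07 ]
handle [178.9 259.2] 133 mean [0.465  0.2842 0.0454] mid [0.4658 0.2844] ext [0.016 0.049]
lid [181.3 260.8] 846 mean [0.465  0.2844 0.0221] mid [0.4657 0.284 ] ext [0.074 0.106]
rest [183.6 266.7] 1620 mean [0.4539 0.2815 0.0074] mid [0.4584 0.2831] ext [0.135 0.143]
bottle [239.8 182.7] 608 mean [0.6249 0.1488 0.1192] mid [0.6293 0.1524] ext [0.062 0.066]
bottle [239.1 231.9] 237 mean [0.5193 0.1452 0.1083] mid [0.52   0.1456] ext [0.034 0.034]
bottle [242.4 263.6] 434 mean [0.45   0.1326 0.1182] mid [0.4539 0.1363] ext [0.05 0.05]
handle dir [-0.07437211  0.99723056]
pins [368.2 203. ] 4 mean [ 0.5847 -0.1268  0.1392] mid [ 0.5846 -0.1273] ext [0.004 0.002]
pins [325.  208.5] 2 mean [ 0.5689 -0.0364  0.1421] mid [ 0.5689 -0.0364] ext [0.002 0.   ]
```

View pics/crop1.png

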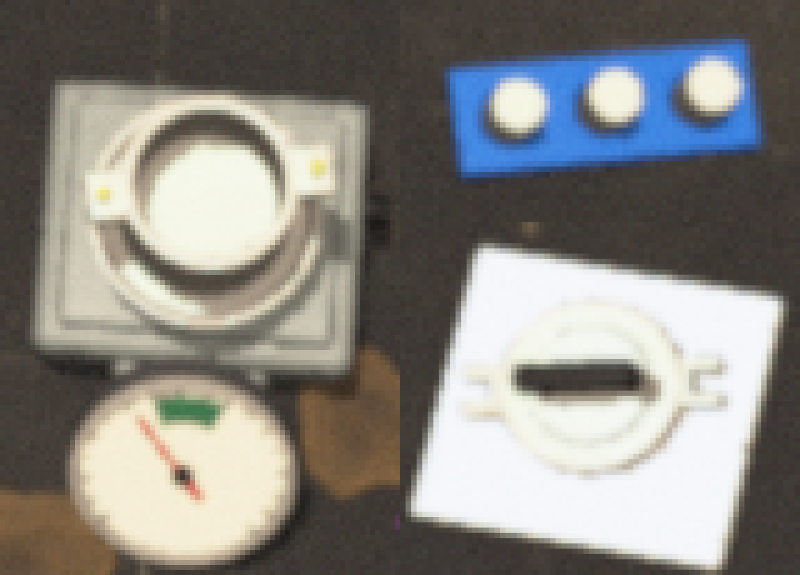

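Close-crop check: this is the steel jar with its ears and brass pins. The needle is about 52° from the left, so the pan is at about 0.008 and one cylinder should bring it to about 0.013. The cylinder and lid sizes agree with the description. I'll take the left-hand cylinder at (0.5440,-0.2541).

```bash
python3 -m inch '[[0.2,45,-26,0,0],[0.2,45,-26,0,0],[0.2,45,-26,0,0],[0.2,45,-26,0,0],[0.2,45,-26,0,0]]' 
python3 -m inch '[[0.2,45,-26,0,0],[0.2,45,-26,0,0],[0.2,45,-26,0,0],[0.2,45,-26,0,0],[0.2,45,-26,0,0]]'
python3 -m inch '[[0,0,0,0,-0.18],[0,0,0,0,-0.18],[0,0,0,0,-0.18],[0,0,0,0,-0.18],[0,0,0,0,-0.18]]'
python3 -m inch '[[0,0,0,0,-0.18],[0,0,0,0,-0.18],[0,0,0,0,-0.18],[0,0,0,0,-0.18]]'
cat >> h.py <<'E'
def go(x,y,z,yaw):
    "shift (mm) in tool axes and twist to reach TCP x,y,z with jaws along yaw (rad)"
    p,R,s=tool(); d=R.T@(np.array([x,y,z])-p)*1000
    phi=np.arctan2(R[1,0],R[0,0]); tw=-((yaw+np.pi/2-phi+np.pi/2)%np.pi-np.pi/2)
    print("t",s["time"],"tcp",p.round(4),"d",d.round(1),"twist",round(tw,3),"tilt",R[:,2].round(4),"F",np.round(s["ft_force"],2),"w",round(s["grip_width"],3))
E
python3 -c "
from h import *
go(.544,-.2541,.0105,.14)"
```

```text
time: 0.72
position: [0.3562, -0.4377, 0.218]
tool_rot: [-3.11, -0.409, 0.007]
ft_force: [1.3, 0.4, 0.3]
grip_width: 0.61
time: 1.35
position: [0.5438, -0.247, 0.216]
tool_rot: [-3.109, -0.407, 0.01]
ft_force: [0.6, 0.0, -0.3]
grip_width: 0.6
time: 1.98
position: [0.5465, -0.2388, 0.213]
tool_rot: [-2.585, -1.76, 0.004]
ft_force: [-1.0, 0.2, 0.2]
grip_width: 0.496
time: 2.48
position: [0.5451, -0.2384, 0.2107]
tool_rot: [-1.765, -2.576, -0.003]
ft_force: [0.4, 0.7, 0.1]
grip_width: 0.502
t 2.475 tcp [ 0.5451 -0.2384  0.2107] d [-17.5  -4.9 200. ] twist 0.229 tilt [-0.0142  0.012  -0.9998] F [0.4  0.69 0.14] w 0.502
```

```bash
python3 -m inch '[[0,-9,-2,50,0.11],[0,-8,-3,50,0.11],[0,0,0,30,0],[0,0,0,20,0],[0,0,0,0,0]]' 
python3 -c "
from h import *
go(.544,-.2541,.0105,.14)
im=ctrl.get_image('wrist'); cv2.imwrite('pics/w1.png',im['color'][...,::-1])
c=im['color'];w=cloud(im);m=(w[...,2]>.027)&(w[...,2]<.045)&(abs(w[...,0]-.55)<.05)&(w[...,1]<-.2)&(w[...,1]>-.37)
n,l,s,ct=cv2.connectedComponentsWithStats(m.astype(np.uint8))
for i in range(1,n):
  if s[i,4]>300: q=w[l==i]; print(ct[i].round(),s[i,4],((q.min(0)+q.max(0))/2).round(4),(q.max(0)-q.min(0)).round(4))
"
```

```text
time: 3.1
position: [0.5431, -0.2551, 0.0557]
tool_rot: [-2.044, -2.361, 0.0]
ft_force: [0.5, -0.2, 0.6]
grip_width: 0.497
t 3.1 tcp [ 0.5431 -0.2551  0.0557] d [ 0.2  1.5 45.2] twist 0.004 tilt [-0.0143  0.012  -0.9998] F [ 0.48 -0.21  0.61] w 0.497
[320. 275.] 1368 [ 0.5454 -0.2536  0.0321] [0.0222 0.0226 0.0101]
[319. 386.] 389 [ 0.5557 -0.3272  0.0318] [0.021  0.0122 0.0096]
```

View pics/w1.png

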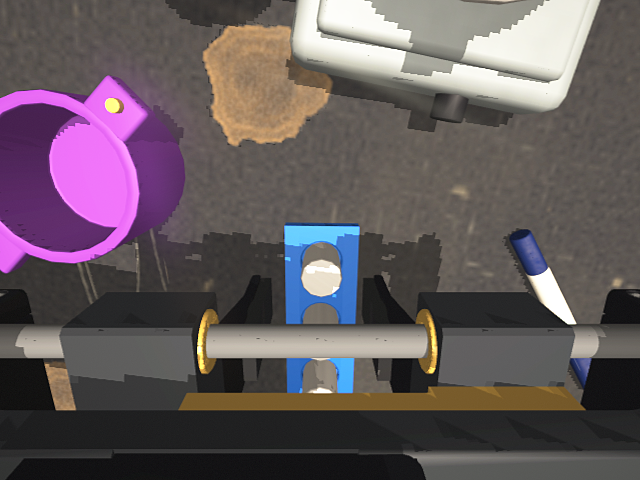

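The wrist view shows the target cylinder at (321,275), midway between the fingers. The next cylinder and the purple jar are clear. Descend, grip and lift.

```bash
python3 -m inch '[[0,-1,2,20,0],[0,0,0,15,0],[0,0,0,9,0],[0,0,0,1,0]]' 
python3 -m inch '[[-1,0,0,0,0],[-1,0,0,0,0],[-1,0,0,0,0],[-1,0,0,0,0]]' 20
python3 -m inch '[[-1,0,0,-20,0],[-1,0,0,-40,0],[-1,0,0,-50,0],[-1,0,0,-50,0],[-1,0,0,-30,0]]' 
python3 -c "
from h import *
go(.577,-.082,.23,.172)"
```

```text
time: 3.65
position: [0.5481, -0.2564, 0.0117]
tool_rot: [-2.048, -2.367, -0.002]
ft_force: [0.2, -0.6, -1.2]
grip_width: 0.502
time: 4.15
position: [0.5466, -0.257, 0.0126]
tool_rot: [-2.047, -2.365, 0.002]
ft_force: [0.3, -1.0, -1.3]
grip_width: 0.244
time: 4.78
position: [0.5497, -0.2573, 0.2116]
tool_rot: [-2.046, -2.369, -0.002]
ft_force: [1.7, -0.6, -0.9]
grip_width: 0.242
t 4.775 tcp [ 0.5497 -0.2573  0.2116] d [169.6  52.4 -17.1] twist -0.026 tilt [-0.0074  0.0083 -0.9999] F [ 1.67 -0.61 -0.92] w 0.242
```

```bash
python3 -m inch '[[-1,34,10,0,0],[-1,34,10,0,0],[-1,34,10,0,-0.026],[-1,34,10,0,0],[-1,32,11,0,0]]' 
python3 -m inch '[[-1,0,0,0,0],[-1,0,0,0,0]]' 
python3 -c "
from h import *
im=ctrl.get_image('wrist'); cv2.imwrite('pics/w2.png',im['color'][...,::-1])
go(.577,-.085,.112,.172)
w=cloud(im); Z=w[...,2]; m=(abs(w[...,0]-.577)<.06)&(abs(w[...,1]+.082)<.065)&(Z>.13)&(Z<.155)
q=w[m]; print(np.median(q,0),q.min(0),q.max(0),m.sum())
hs=cv2.cvtColor(im['color'],cv2.COLOR_RGB2HSV); g=m&(hs[...,0]>12)&(hs[...,0]<35)&(hs[...,1]>90)
n,l,s,ct=cv2.connectedComponentsWithStats(g.astype(np.uint8))
for i in range(1,n):
  if s[i,4]>20: print(ct[i],s[i,4],w[l==i].mean(0).round(4))
"
```

```text
time: 5.4
position: [0.5787, -0.0803, 0.2232]
tool_rot: [2.021, 2.398, 0.01]
ft_force: [0.1, -0.3, -1.6]
grip_width: 0.245
time: 5.65
position: [0.5793, -0.075, 0.2245]
tool_rot: [2.009, 2.406, 0.013]
ft_force: [-0.2, -0.6, -0.7]
grip_width: 0.247
t 5.7 tcp [ 0.5794 -0.0745  0.2245] d [-10.   -5.4 112.5] twist 0.007 tilt [ 0.0106  0.0028 -0.9999] F [ 0.38  0.59 -1.49] w 0.241
[ 0.57067585 -0.05357807  0.13829562] [ 0.53979634 -0.10920097  0.13000338] [ 0.61505307 -0.02692619  0.14426572] 2844
[312.11864407 184.79661017] 59 [ 0.5706 -0.035   0.1424]
```

View pics/w2.png

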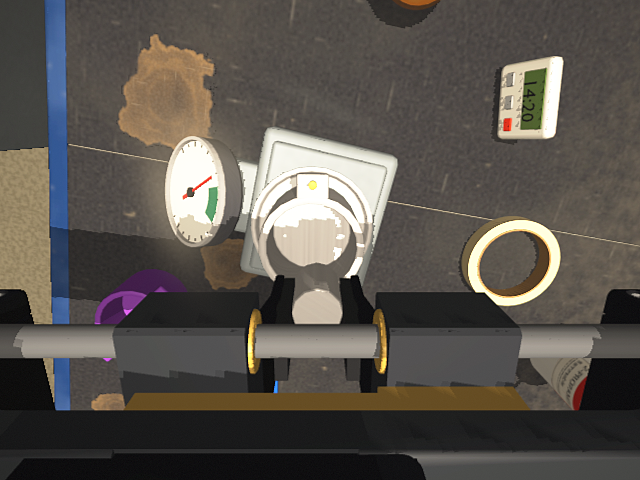

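The view shows the cylinder held over the jar. The pin is at (312,185) and the needle is still left of the green sector. Correct sideways and go down.

```bash
python3 -m inch '[[-1,-9,-5,0,0],[-1,0,0,30,0],[-1,0,0,20,0],[-1,0,0,0,0],[-1,0,0,0,0]]' 
python3 -c "
from h import *
go(.5775,-.084,.112,.172)"
```

```text
time: 6.32
position: [0.5758, -0.0933, 0.1742]
tool_rot: [2.02, 2.395, 0.011]
ft_force: [0.1, 0.2, -1.3]
grip_width: 0.24
t 6.325 tcp [ 0.5758 -0.0933  0.1742] d [ 9.   2.6 62.2] twist -0.003 tilt [ 1.120e-02 -4.000e-04 -9.999e-01] F [ 0.12  0.22 -1.32] w 0.24
```

```bash
python3 -m inch '[[-1,7,2,0,0],[-1,0,0,0,0],[-1,0,0,0,0]]' 
python3 -c "
from h import *
go(.5775,-.084,.112,.172)"
```

```text
time: 6.7
position: [0.5777, -0.0859, 0.1763]
tool_rot: [2.018, 2.392, 0.013]
ft_force: [-0.6, 0.5, -0.6]
grip_width: 0.247
t 6.7 tcp [ 0.5777 -0.0859  0.1763] d [ 2.2 -0.8 64.3] twist -0.003 tilt [ 0.0143 -0.0012 -0.9999] F [-0.63  0.53 -0.57] w 0.247
```

```bash
python3 -m inch '[[-1,2,-1,22,0],[-1,0,0,20,0],[-1,0,0,0,0]]' 
python3 -c "
from h import *
go(.5775,-.084,.112,.172)"
```

```text
time: 7.08
position: [0.5778, -0.0841, 0.134]
tool_rot: [2.017, 2.391, 0.014]
ft_force: [-0.0, 0.0, -0.4]
grip_width: 0.241
t 7.075 tcp [ 0.5778 -0.0841  0.134 ] d [ 0.3 -0.6 22. ] twist -0.003 tilt [ 0.0161 -0.002  -0.9999] F [-0.    0.01 -0.44] w 0.241
```

```bash
python3 -m inch '[[-1,0,-1,10,0],[-1,0,0,7,0],[-1,0,0,0,0]]' 
python3 -m inch '[[-0.4,0,0,0,0],[-0.4,0,0,0,0],[-0.4,0,0,0,0]]' 
python3 -c "
from h import *
go(.5775,-.084,.112,.172)"
```

```text
time: 7.45
position: [0.5778, -0.0845, 0.1167]
tool_rot: [2.016, 2.39, 0.015]
ft_force: [-0.3, -0.6, -1.3]
grip_width: 0.241
time: 7.82
position: [0.5789, -0.0846, 0.1181]
tool_rot: [2.015, 2.388, 0.017]
ft_force: [-0.1, -0.1, -1.0]
grip_width: 0.296
t 7.825 tcp [ 0.5789 -0.0846  0.1181] d [ 0.8 -1.4  6.1] twist -0.003 tilt [ 0.02   -0.0026 -0.9998] F [-0.14 -0.06 -0.95] w 0.296
```

```bash
python3 -m inch '[[-0.4,0,0,-20,0],[-0.4,0,0,-40,0],[-0.4,0,0,-40,0],[0,0,0,-20,0],[0,0,0,0,0]]' 
python3 -c "
from h import *
im=ctrl.get_image('wrist'); top=ctrl.get_image('top')
go(.465,.2842,.15,.074)
a=cv2.resize(im['color'][110:290,140:400],(780,540))
cv2.imwrite('pics/w3.png',a[...,::-1]); np.savez('pics/w3.npz',**im)
"
```

```text
time: 8.45
position: [0.5776, -0.0837, 0.2484]
tool_rot: [2.01, 2.385, 0.021]
ft_force: [0.6, 0.1, -0.2]
grip_width: 0.438
t 8.55 tcp [ 0.5765 -0.0837  0.2459] d [382.1 -49.5  92.3] twist 0.096 tilt [ 0.0221 -0.003  -0.9998] F [-0.56 -0.2  -1.04] w 0.479
```

View pics/w3.png

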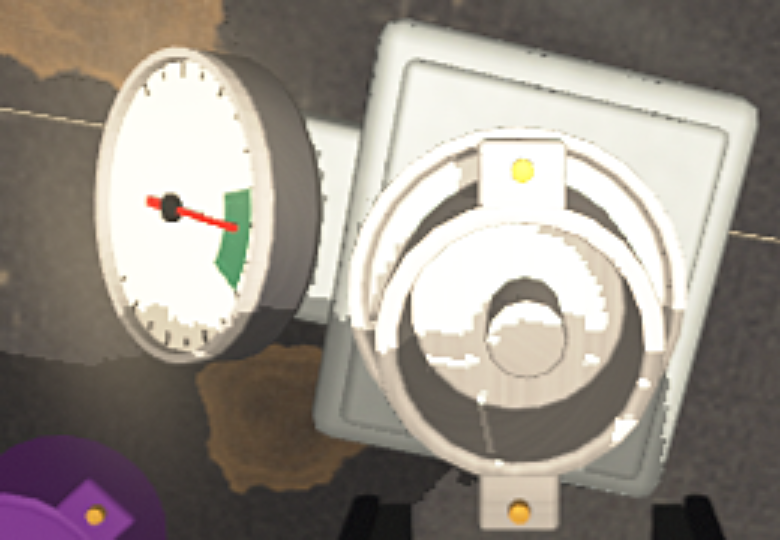

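One cylinder is in the jar, lying at crop (527,340). The needle is well inside the green sector, at about 40% of it. Next I'll refine the jar from its two pins and move over the lid.

```bash
python3 -c "
from h import *
im=dict(np.load('pics/w3.npz')); w=cloud(im); Z=w[...,2]
hs=cv2.cvtColor(im['color'],cv2.COLOR_RGB2HSV); g=(hs[...,0]>12)&(hs[...,0]<35)&(hs[...,1]>90)&(Z>.12)
g[:,:250]=0;g[:,380:]=0
n,l,s,ct=cv2.connectedComponentsWithStats(g.astype(np.uint8))
P=[]
for i in range(1,n):
  if s[i,4]>20: 
    P.append(ray(im,*ct[i],.138)); print(ct[i],s[i,4],w[l==i].mean(0).round(4),P[-1])
P=np.array(P);print(P.mean(0),np.linalg.norm(P[0]-P[1]))
m=(abs(w[...,0]-.577)<.05)&(abs(w[...,1]+.082)<.06)&(Z>.128)&(Z<.15);print('rim',np.median(Z[m]))
"
python3 -m inch '[[0,53,-7,0,0.05],[0,53,-7,0,0.05],[0,53,-7,0,0],[0,53,-7,0,0],[0,53,-7,0,0]]' 
python3 -m inch '[[0,45,-7,10,0],[0,35,-6,15,0],[0,0,0,10,0],[0,0,0,0,0]]' 
python3 -c "
from h import *
im=ctrl.get_image('wrist'); cv2.imwrite('pics/w4.png',im['color'][...,::-1]); np.savez('pics/w4.npz',**im)
go(.4655,.2842,.024,.074)"
```

```text
[313.76086957 166.45652174] 46 [ 0.5706 -0.0351  0.1379] [ 0.57055729 -0.03511907  0.138     ]
[312.67346939 280.6122449 ] 49 [ 0.5849 -0.1249  0.137 ] [ 0.58485792 -0.12444395  0.138     ]
[314.68275862 401.54482759] 2320 [ 0.5714 -0.0595  0.3468] [ 0.60627355 -0.2403054   0.138     ]
[ 0.58722958 -0.13328947  0.138     ] 0.090462389018721
rim 0.1334130485597535
time: 9.18
position: [0.5129, 0.1764, 0.2371]
tool_rot: [2.152, 2.272, 0.008]
ft_force: [0.0, -0.1, 0.2]
grip_width: 0.496
time: 9.68
position: [0.4903, 0.2612, 0.1963]
tool_rot: [2.145, 2.286, -0.0]
ft_force: [-0.1, 0.1, 0.5]
grip_width: 0.498
t 9.725 tcp [0.4904 0.2616 0.1969] d [ 24.9 -24.4 172.6] twist -0.011 tilt [ 0.0058 -0.0044 -1.    ] F [-0.11 -0.2   0.9 ] w 0.497
```

View pics/w4.png

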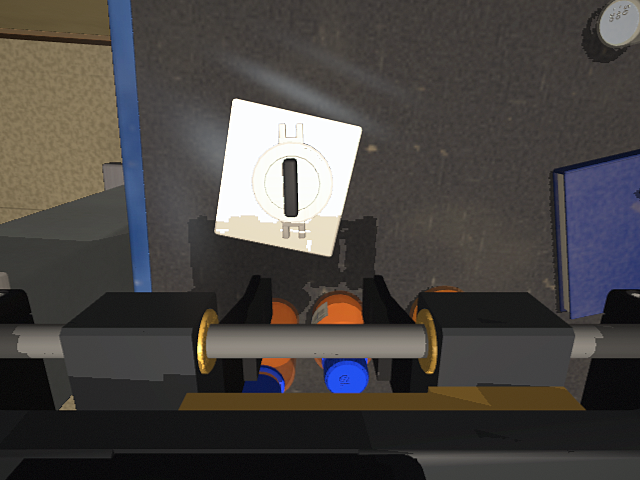

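The wrist view shows the lid on its rest, with the handle at (290,187) and the ears at (290,133) and (293,230). Refine the handle and move above it.

```bash
python3 -c "
from h import *
im=dict(np.load('pics/w4.npz')); w=cloud(im); Z=w[...,2]
box=(abs(w[...,0]-.465)<.07)&(abs(w[...,1]-.284)<.07)
for nme,m in(('handle',box&(Z>.038)&(Z<.06)),('disc',box&(Z>.0125))):
  q=w[m]; x=q[:,:2].astype(np.float32); r=cv2.minAreaRect(x*1000); d=np.linalg.svd(x-x.mean(0),full_matrices=False)[2][0]
  print(nme,np.median(q,0).round(4),((x.min(0)+x.max(0))/2).round(4),(x.max(0)-x.min(0)),r,d, np.arctan2(-d[0]*np.sign(d[1]),abs(d[1])))
"
python3 -m inch '[[0,20,-19,50,0],[0,0,0,45,0],[0,0,0,0,0],[0,0,0,0,0]]' 
python3 -c "
from h import *
go(.4655,.2842,.024,.074)"
```

```text
handle [0.4673 0.2878 0.0477] [0.467  0.2867] [0.01464626 0.04910043] ((466.98126220703125, 286.5758056640625), (12.102431297302246, 49.39167785644531), 4.382245063781738) [ 0.07759128 -0.99698526] 0.077669345
disc [0.4764 0.2879 0.2904] [0.4693 0.2866] [0.13137951 0.10644828] ((466.4351806640625, 282.46380615234375), (105.60941314697266, 119.43879699707031), 59.784446716308594) [0.99754477 0.07003199] -1.5007069
time: 10.22
position: [0.4759, 0.2761, 0.103]
tool_rot: [2.154, 2.271, 0.008]
ft_force: [0.1, 0.1, 0.9]
grip_width: 0.498
t 10.225 tcp [0.4759 0.2761 0.103 ] d [  9.  -10.9  78.9] twist -0.021 tilt [ 0.0118 -0.0041 -0.9999] F [0.13 0.09 0.86] w 0.498
```

```bash
python3 -m inch '[[0,8,-7,20,-0.02],[0,2,-2,15,0],[0,0,0,0,0],[0,0,0,0,0]]' 
python3 -c "
from h import *
go(.4668,.286,.024,.077)"
```

```text
time: 10.72
position: [0.4687, 0.2866, 0.0689]
tool_rot: [2.13, 2.291, 0.015]
ft_force: [0.1, 0.4, 0.4]
grip_width: 0.5
t 10.725 tcp [0.4687 0.2866 0.0689] d [-0.3 -2.6 44.8] twist -0.004 tilt [ 0.0168 -0.0023 -0.9999] F [0.05 0.42 0.38] w 0.5
```

```bash
python3 -m inch '[[0,0,-2,25,0],[0,0,0,17,0],[0,0,0,2,0]]' 
python3 -c "
from h import *
go(.4668,.286,.024,.077)"
```

```text
time: 11.1
position: [0.4691, 0.2868, 0.0251]
tool_rot: [2.129, 2.289, 0.02]
ft_force: [0.9, -0.5, -0.7]
grip_width: 0.502
t 11.1 tcp [0.4691 0.2868 0.0251] d [-0.7 -2.4  1.1] twist -0.005 tilt [ 0.0198 -0.0013 -0.9998] F [ 0.89 -0.48 -0.68] w 0.502
```

Close on the handle and lift.

```bash
python3 -m inch '[[-1,0,-1,0,0],[-1,0,-1,0,0],[-1,0,0,0,0],[-1,0,0,0,0]]' 50
python3 -m inch '[[-1,0,0,-15,0],[-1,0,0,-40,0],[-1,0,0,-50,0],[-1,0,0,-50,0],[-1,0,0,-40,0]]' 
python3 -c "
from h import *
im=ctrl.get_image('wrist'); cv2.imwrite('pics/w5.png',im['color'][...,::-1]); np.savez('pics/w5.npz',**im)
im=ctrl.get_image('side'); np.savez('pics/s5.npz',**im); cv2.imwrite('pics/s5.png',cv2.resize(im['color'][150:300,220:420],(800,600))[...,::-1])
go(.578,-.08,.24,.158)"
```

```text
time: 11.6
position: [0.468, 0.2876, 0.0269]
tool_rot: [2.129, 2.288, 0.023]
ft_force: [-1.1, -0.7, 5.1]
grip_width: 0.13
time: 12.22
position: [0.4607, 0.2861, 0.2264]
tool_rot: [2.129, 2.292, 0.012]
ft_force: [0.0, -0.1, -2.5]
grip_width: 0.134
t 12.325 tcp [0.4628 0.288  0.2293] d [-375.5   87.9   -8. ] twist -0.084 tilt [ 2.170e-02 -4.000e-04 -9.998e-01] F [ 0.19 -0.11 -2.11] w 0.13
```

View pics/w5.png

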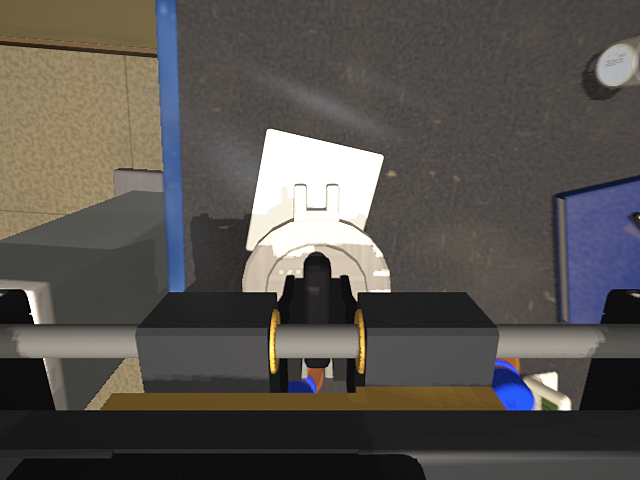

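The lid is held squarely by its handle, with its ear at (317,200). Carry it over the bottles.

```bash
python3 -m inch '[[-1,-30,7,0,0],[-1,-50,12,-2,-0.04],[-1,-50,12,-2,-0.04],[-1,-50,12,-2,0],[-1,-50,12,-2,0]]' 
python3 -m inch '[[-1,-50,12,0,0],[-1,-40,10,0,0],[-1,-25,5,0,0],[-1,-10,2,0,0],[-1,0,0,0,0]]' 
python3 -c "
from h import *
go(.578,-.08,.18,.158)"
```

```text
time: 12.95
position: [0.5425, 0.0664, 0.2377]
tool_rot: [2.014, 2.391, 0.019]
ft_force: [0.4, 0.5, -2.8]
grip_width: 0.133
time: 13.58
position: [0.5911, -0.0589, 0.2349]
tool_rot: [2.023, 2.392, 0.013]
ft_force: [0.2, 0.5, -2.3]
grip_width: 0.127
t 13.575 tcp [ 0.5911 -0.0589  0.2349] d [-18.6 -17.1  54.7] twist 0.008 tilt [ 1.230e-02  7.000e-04 -9.999e-01] F [ 0.21  0.5  -2.27] w 0.127
```

```bash
python3 -m inch '[[-1,-13,-13,15,0],[-1,-3,-3,10,0],[-1,0,0,5,0],[-1,0,0,0,0]]' 
python3 -c "
from h import *
go(.578,-.079,.164,.158)
for n in ('wrist','top','side'):
  im=ctrl.get_image(n); np.savez('pics/%s6.npz'%n,**im); cv2.imwrite('pics/%s6.png'%n,im['color'][...,::-1])
im=dict(np.load('pics/side6.npz'));cv2.imwrite('pics/s6c.png',cv2.resize(im['color'][190:310,270:430],(800,600),interpolation=3)[...,::-1])
"
```

```text
time: 14.08
position: [0.5781, -0.0689, 0.2048]
tool_rot: [2.011, 2.403, 0.018]
ft_force: [0.3, -0.9, -2.6]
grip_width: 0.127
t 14.075 tcp [ 0.5781 -0.0689  0.2048] d [-10.   -2.4  40.8] twist 0.019 tilt [ 0.0138  0.0037 -0.9999] F [ 0.33 -0.86 -2.65] w 0.127
```

View pics/wrist6.png

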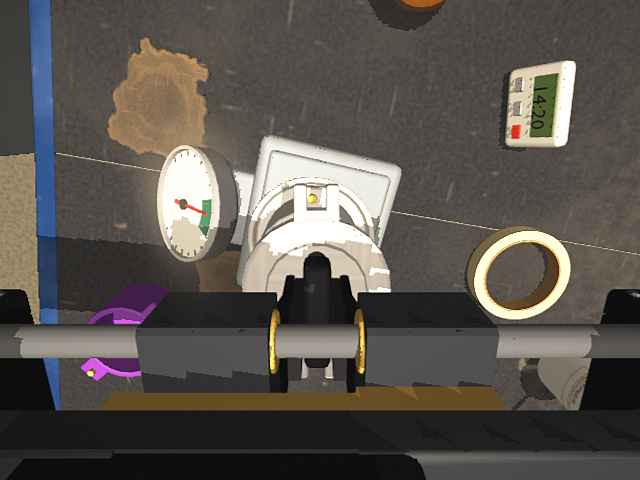

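View pics/s6c.png

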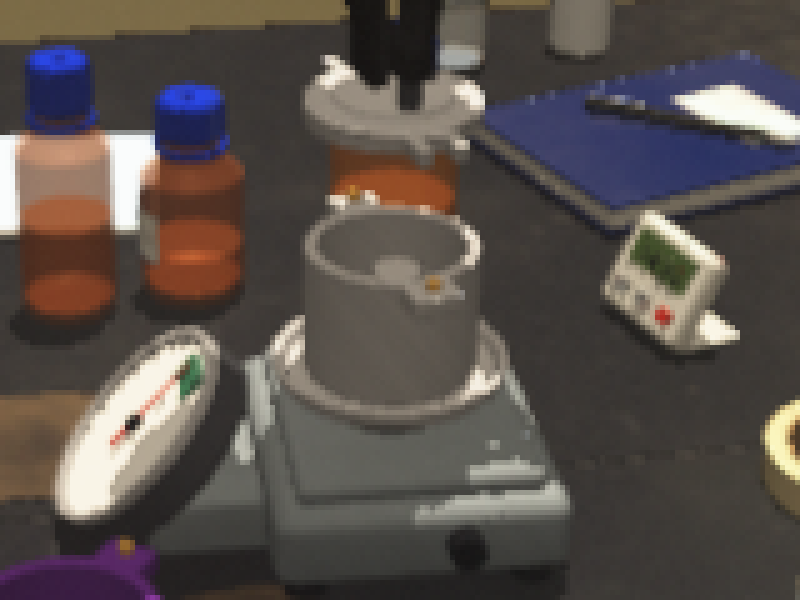

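The wrist view shows the lid over the jar. Its slotted ear is at (316,197) with the brass pin seen in the slot, and the needle is still in the green. The side view shows the lid level above the jar, with the bottles and the cylinder in the jar undisturbed. Next I'll measure the lid in the hand.

```bash
cat > lid.py <<'E'
from h import *
from scipy.optimize import least_squares
def lidpose(im,p):
    w=cloud(im); Z=w[...,2]
    near=(np.hypot(w[...,0]-p[0],w[...,1]-p[1])<.062)&(abs(Z-(p[2]-.0085))<.006)
    near[290:]=0
    q=w[near]; A=np.c_[q[:,:2]-p[:2],np.ones(len(q))]; k=np.linalg.lstsq(A,q[:,2],rcond=None)[0]
    print("top plane slope",k.round(4),"z at tcp",k[2].round(4),len(q))
    # rim: outermost row pixel per column on the plain disc, ear excluded
    E=[]
    for u in range(640):
        v=np.where(near[:,u])[0]
        if len(v)>3: E.append(w[v[0],u,:2])
    E=np.array(E); 
    f=lambda c:np.hypot(*(E-c).T)-.038
    r=least_squares(f,p[:2],loss="soft_l1",f_scale=.001); print("rim centre",r.x.round(4),"inliers",(abs(f(r.x))<.0015).sum(),len(E))
    d=np.hypot(*(w[...,:2]-r.x).transpose(2,0,1)); e=near&(d>.041)&(d<.055)
    x=w[e][:,:2]; hull=cv2.minAreaRect(x.astype(np.float32)*1000); print("ear rect",hull)
    c=np.array(hull[0])/1000-r.x; print("ear yaw",np.arctan2(-c[0],c[1]).round(3),"n",e.sum())
E
python3 -c "
from lid import *
lidpose(dict(np.load('pics/wrist6.npz')),np.array([.5781,-.0689,.2048]))
im=dict(np.load('pics/wrist6.npz'));w=cloud(im);Z=w[...,2]
hs=cv2.cvtColor(im['color'],cv2.COLOR_RGB2HSV);g=(hs[...,0]>12)&(hs[...,0]<35)&(hs[...,1]>90);g2=np.zeros_like(g);g2[190:210,300:330]=g[190:210,300:330]
print('pin',np.median(w[g2],0),g2.sum())
"
```

```text
top plane slope [ 0.0106 -0.0553  0.1976] z at tcp 0.1976 8365
rim centre [ 0.5786 -0.0693] inliers 102 148
ear rect ((570.3845825195312, -23.683334350585938), (21.62236976623535, 13.264629364013672), 10.000946044921875)
ear yaw 0.177 n 758
pin [ 0.57070588 -0.03513695  0.13754071] 70
```

```bash
python3 -m inch '[[-1,-8,-2,10,0.015],[-1,0,0,8,0],[-1,0,0,0,0]]' 
python3 -c "
from h import *
go(.578,-.079,.164,.158)"
```

```text
time: 14.6
position: [0.5785, -0.0785, 0.1863]
tool_rot: [2.031, 2.384, 0.019]
ft_force: [-0.4, -0.5, -1.9]
grip_width: 0.136
t 14.6 tcp [ 0.5785 -0.0785  0.1863] d [-0.5 -1.  22.3] twist 0.002 tilt [ 0.0153  0.0033 -0.9999] F [-0.43 -0.45 -1.93] w 0.136
```

```bash
python3 -m inch '[[-1,0,-1,9,0],[-1,0,0,6,0],[-1,0,0,0,0]]' 
cat > plane.py <<'E'
from h import *
from scipy.optimize import least_squares
def plane(im,c,z0):
    w=cloud(im); d=np.hypot(w[...,0]-c[0],w[...,1]-c[1])
    m=(d>.030)&(d<.053)&(abs(w[...,2]-z0)<.004); m[290:]=0
    q=w[m]; A=np.c_[q[:,:2]-c,np.ones(len(q))]
    k=least_squares(lambda k:A@k-q[:,2],[0,0,z0],loss="soft_l1",f_scale=.0004).x
    print("plane",k.round(4),"inl",(abs(A@k-q[:,2])<.0007).mean().round(2),len(q),"y range",q[:,1].min(),q[:,1].max())
E
python3 -c "
from plane import *; from lid import lidpose
plane(dict(np.load('pics/wrist6.npz')),np.array([.5786,-.0693]),.1965)
go(.578,-.0795,.1615,.158)
im=ctrl.get_image('wrist'); np.savez('pics/w7.npz',**im)
p,R,s=tool(); lidpose(im,p); plane(im,p[:2],p[2]-.008)
"
```

```text
time: 14.98
position: [0.5776, -0.0785, 0.17]
tool_rot: [2.031, 2.385, 0.019]
ft_force: [0.1, 0.4, -3.0]
grip_width: 0.133
plane [ 0.0046 -0.0223  0.1964] inl 0.64 4258 y range -0.0757983965610494 -0.016307453656706897
t 14.975 tcp [ 0.5776 -0.0785  0.17  ] d [-1.1  0.1  8.5] twist 0.002 tilt [ 0.0149  0.0036 -0.9999] F [ 0.11  0.38 -2.97] w 0.133
top plane slope [ 0.0108 -0.0544  0.1627] z at tcp 0.1627 8343
rim centre [ 0.5781 -0.0789] inliers 102 148
ear rect ((570.6851806640625, -32.920814514160156), (21.636877059936523, 13.183050155639648), 7.630960464477539)
ear yaw 0.159 n 747
plane [ 0.0059 -0.0238  0.1615] inl 0.65 4112 y range -0.08481941492381616 -0.025507421325800514
```

```bash
python3 -m inch '[[-1,-1,0,5,0],[-1,0,0,2,0],[-1,0,0,0,0]]' 
python3 -c "
from plane import *; from lid import lidpose
go(.5775,-.0795,.162,.158)
im=ctrl.get_image('wrist')
p,R,s=tool(); lidpose(im,p); plane(im,p[:2],p[2]-.008)
im=ctrl.get_image('side'); a=im['color'][170:290,280:420]; cv2.imwrite('pics/s8.png',cv2.resize(a,(700,600),interpolation=3)[...,::-1])
go(.5775,-.0795,.162,.158)
"
```

```text
time: 15.4
position: [0.5784, -0.0795, 0.1633]
tool_rot: [2.03, 2.384, 0.02]
ft_force: [0.4, -1.1, -2.3]
grip_width: 0.134
t 15.4 tcp [ 0.5784 -0.0795  0.1633] d [ 0.1 -0.9  1.2] twist 0.002 tilt [ 0.0162  0.0034 -0.9999] F [ 0.36 -1.09 -2.32] w 0.134
top plane slope [ 0.0124 -0.055   0.156 ] z at tcp 0.156 8338
rim centre [ 0.5789 -0.0799] inliers 102 148
ear rect ((571.2911987304688, -33.96919250488281), (21.651710510253906, 13.30801010131836), 10.299333572387695)
ear yaw 0.164 n 743
plane [ 0.0077 -0.0225  0.1548] inl 0.65 4152 y range -0.08576254217833655 -0.026588470571078267
t 15.5 tcp [ 0.5784 -0.0795  0.1634] d [ 0.1 -1.   1.4] twist 0.002 tilt [ 0.0163  0.0033 -0.9999] F [-0.22 -0.38 -2.34] w 0.133
```

View pics/s8.png

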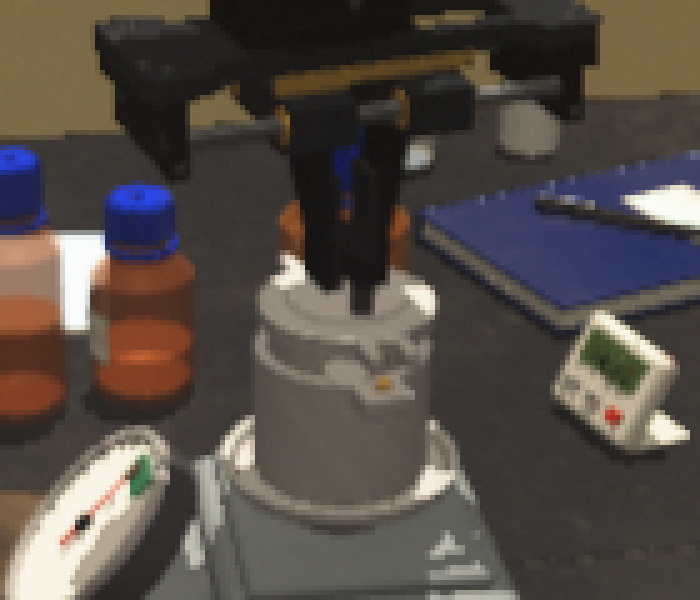

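The side view shows the lid about 11 mm above the jar. It is parallel to the rim, the ears line up, and it sits about 1 mm too far towards +x. One small correction, then a final check.

```bash
python3 -m inch '[[-1,0,-1,1,0],[-1,0,0,0,0]]' 
python3 -c "
from plane import *; from lid import lidpose
im=ctrl.get_image('wrist'); p,R,s=tool(); lidpose(im,p); plane(im,p[:2],p[2]-.008)
w=cloud(im);hs=cv2.cvtColor(im['color'],cv2.COLOR_RGB2HSV);g=(hs[...,0]>12)&(hs[...,0]<35)&(hs[...,1]>90)&(w[...,2]<.145)&(w[...,2]>.13)&(abs(w[...,0]-.57)<.01)
print('pin',np.median(w[g],0),g.sum())
c=ctrl.get_image('top'); a=cloud(c); 
for b in((.629,.152),(.52,.1456),(.454,.136)):
  m=(np.hypot(a[...,0]-b[0],a[...,1]-b[1])<.04)&(a[...,2]>.09); print('bottle',m.sum(),np.nanmean(a[m],0).round(4))
cv2.imwrite('pics/w9.png',im['color'][60:360,100:500][...,::-1])
go(.5775,-.0795,.162,.158); print(np.abs(s['qd']).max())
"
```

```text
time: 15.75
position: [0.5775, -0.0797, 0.1626]
tool_rot: [2.03, 2.384, 0.021]
ft_force: [-0.5, -0.3, -2.4]
grip_width: 0.129
top plane slope [ 0.0132 -0.0559  0.1553] z at tcp 0.1553 8367
rim centre [ 0.578 -0.08 ] inliers 102 148
ear rect ((570.5974731445312, -34.26225280761719), (21.643756866455078, 13.278022766113281), 8.955687522888184)
ear yaw 0.161 n 748
plane [ 0.008  -0.0242  0.1541] inl 0.64 4140 y range -0.08685945116468441 -0.026673558065492386
pin [ 0.57073825 -0.03502091  0.13739501] 97
bottle 599 [0.6249 0.1488 0.1198]
bottle 238 [0.5194 0.1453 0.1079]
bottle 432 [0.4499 0.1326 0.1182]
t 15.85 tcp [ 0.5777 -0.0796  0.1627] d [ 0.1 -0.2  0.7] twist 0.002 tilt [ 0.0169  0.0032 -0.9999] F [-0.89 -0.2  -2.84] w 0.133
0.0020823617990200927
```

View pics/w9.png

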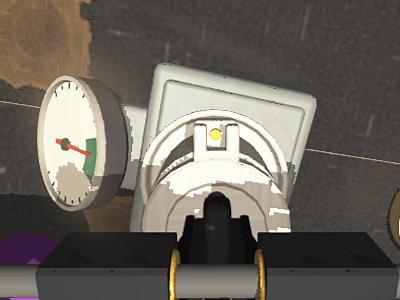

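The pin sits in the middle of the ear's slot, the needle is in the green, the bottles have not moved, and the arm is still. Hand in.

```bash
python3 -c "
from bench import ctrl
print(ctrl.close_job())"
```

```text
the job is handed in; nothing more can be done
None
```

I put one cylinder into the jar and left the other two in the block. The needle rests inside the green sector, at about 0.0135. I then carried the lid over the bottles and handed the job in at 15.9 s while still holding it above the jar.

**Last checks:**
- **Centring:** the lid is centred over the jar to about 0.5 mm. Its ears are in line to within 0.01 rad, and the jar's pin shows in the middle of the slot.
- **Gap:** about 10–11 mm above the rim by the wrist depth, and nothing was touching. It could be about 9–11 mm, because the two ways of working out the lid's height in the grip differ by about 1.5 mm.
- **Bottles:** unchanged to within 0.2 mm. The purple jar was never touched.

**Where the checks disagreed:** a robust fit to the lid's top face suggests a tilt of about 1.4°. The side view showed it level, and the tool itself is tilted about 1°. I did not correct this, because the moves offer no tilt command.

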